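# Touch-open the jigsaw box

## Robot

A 7-joint arm with a two-finger parallel gripper is mounted at the origin on the work surface. World frame = base frame: x ahead of the robot, y to its left, z up, the work surface at z = 0. Lengths are in m, angles in rad, forces in N, time in s.
With the tool pointing down it reaches from about 0.35 to 0.9 m from the base axis. Payload 7.2 kg.
Tool frame: the origin (TCP) lies where the fingers leave the gripper's body, on its centre line; the fingertips stand 80 mm ahead of it and the grasp point (between the pads) lies 61 mm ahead of it; z points along the fingers, y is the line along which they close (so a half turn about z gives the same grasp; the last joint's range is limited). The gripper opens to 88 mm and grips with 3 to 60 N. Pads are 20 mm wide; open, the fingers measure 115 mm over their backs; the gripper's body (75 mm by 178 mm) begins 61 mm behind the grasp point.
Start: joints at [1.136, 0.411, -0.013, 1.596, 0.006, 1.134, -0.082], TCP at [0.224, -0.583, 0.303] pointing down, gripper open.
Joint ranges: [-2.95, 2.95], [-0.29, 1.99], [-1.47, 1.44], [0.14, 2.54], [-1.03, 4.17], [0.13, 1.85], [-2.86, 2.86]. Speed limits (rad/s): [2.39, 2.39, 3.01, 3.01, 3.14, 3.14, 3.14].

## Interface

Orientations are given as a unit quaternion [x, y, z, w].
In Python, from rig import manip, optics gives the robot as it stands. The module is installed in compiled form; this text tells all that it offers.
- The arm moves only by the tool arm_command, never from a script. Its argument "deltas" is a list of rows, each a list of 2 entries, a list of its own where there are three numbers: the shift along the tool's x, y, z as a fraction of full scale, then the turn, a rotation vector about the tool's x, y, z as a fraction of full scale. In form: [[[dx, dy, dz], [wx, wy, wz]], ...]. A call has exactly 8 rows; each row is the pose to reach, as a shift and turn from the pose commanded when the call began, along the tool's axes at that moment, turning the shorter way round; what a row does not reach only later rows make up. Full scale, the value 1, is 150 mm for a shift and 360 degrees for a turn. A row lasts 1/8 s, in which the tool goes at most 62.5 mm and 10.7 degrees, less where a joint would pass 70% of its speed; a pose out of reach is approached as far as the arm can. A call with a number of a shift or a turn outside -1 to 1 is refused whole. A call with a gripper value outside its range is refused whole. "jaw" is the opening, from -1 (shut) to 1 (fully open), set as the call begins (left out, the last holds). The fingers move at their own pace and stop on an object; the grip force is fixed at half the most. Time passes only in rows, so rows that repeat a pose let the fingers close, or fill a call up. It gives the time, the measured TCP pose, the force, the opening and the grip force at its end, in the units of the state.
- manip.state(): the state, without advancing time (a new reading comes with each control period).
- optics.get_image(name): name is "scene" or "side" or "wrist"; returns a dict with "color" (384x512x3 uint8, blue, green, red), "fov_y" (degrees; the focal length in pixels is half the picture's height over the tangent of half this angle, whatever the lens; pixels are square), "cx", "cy" (the principal point, pixels), "pose" (4x4, takes a point from camera to world coordinates); the wrist camera has in their place "mount" (4x4, takes a point from camera to tool coordinates, whose origin is the TCP and whose axes are the flange's). Camera axes: x right, y up, looking along -z (the intrinsics and any distortion apply to the point x, -y, -z); pixel columns grow to the right and rows downward; lengths in m; the calibration is good to about 2 mm. A picture is of the moment at which its call begins: read the wrist's pose just before it. There is no depth.
- manip.sign_off(): hands the job in; it is judged then, once.
The state is a dict: "clock": time; "joint_pos": joint angles; "dq": joint speeds; "joint_efforts": joint torques, N m; "tcp_pos": TCP position; "eef_rot": TCP orientation; "contact_force": force on the tool from outside, world axes, zero at the start; "ft_torque": the same for the moment, N m; "finger_gap": finger opening in m; "finger_force": force on a finger pad.
Only numpy, scipy, OpenCV 4.12 (cv2) and the standard library are available. Lean on these libraries where they do the work, as an engineer would, in place of code of your own. Each camera call takes 0.05 s, during which the arm holds its last target. There are 200 camera calls.

## Task

Open the larger of the two wooden boxes with fingertips only: press down on its lid near the front edge (the edge on your side, opposite the hinge) until the push catch lets go, take the finger away so that the lid springs ajar by itself, then push the lid the rest of the way back until it leans on its stop, past upright, and leave it open. Do not pinch or grip the lid, keep the smaller box shut, and leave the pencil cup, toy car and remote control where they are.

Things in the scene. Friction and masses are not known exactly. Their poses are not given: they have to be found in the camera images.
- large_box: the larger of two low wooden boxes, fixed to the table: 160 mm deep (its x) by 220 mm wide (its y), walls 9 mm thick and 70 mm high. Origin: centre of its underside, on the table; x points from the catch side (nearest the robot at yaw 0) to the hinge side, y to the left, z up.
- large_lid (a joint): lid angle of the larger box, rad: 0 = shut on its push catch, level; -0.044 = pressed in to the end of its travel (front edge 7 mm lower); 1.57 = upright; 1.75 = on its stop. Pressed past -0.03 and let go, it rises by itself in about 2 s to 0.35 to 0.6 and stays there; beyond that it stays at any angle, and 1 to 2 N pushes it. It does not catch again.
- large_hinge (a point): middle of the hinge axis of the larger lid, 80 mm along the box's x from its centre, 78 mm above the table; the axis runs along the box's y.
- large_press (a point): point on top of the larger lid, mid-width, 22 mm from the free front edge; moves with the lid. When shut it is 93 mm above the table. About 3 N down here moves the lid in; press to the end of its travel (6 N is plenty).
- large_edge (a point): middle of the lower edge of the free front of the larger lid, 170 mm from the hinge axis; moves with the lid. The front overhangs the box's front wall by 10 mm. When shut it is 78 mm above the table.
- large_lid_top (a point): middle of the top of the larger lid; moves with it. The lid is a wooden board 170 mm by 220 mm, 12 mm thick, its underside in the plane of the hinge axis, with a thin darker panel glued on top (3 mm thick, set in 6 mm from every edge), 15 mm in all. The catch's small steel parts hang up to 62 mm below it in the front left corner (+y), within 45 mm of that side; elsewhere the underside is clear.
- small_box: the smaller of two low wooden boxes, fixed to the table: 130 mm deep (its x) by 120 mm wide (its y), walls 9 mm thick and 70 mm high. Origin: centre of its underside, on the table; x points from the catch side (nearest the robot at yaw 0) to the hinge side, y to the left, z up.
- small_lid (a joint): lid angle of the smaller box, rad: 0 = shut on its push catch, level; -0.058 = pressed in to the end of its travel (front edge 8 mm lower); 1.57 = upright; 1.75 = on its stop. Same kind of catch; must stay shut (within 0.02).
- small_hinge (a point): middle of the hinge axis of the smaller lid, 65 mm along the box's x from its centre, 78 mm above the table; the axis runs along the box's y.
- small_press (a point): point on top of the smaller lid, mid-width, 22 mm from the free front edge; moves with the lid. When shut it is 93 mm above the table.
- small_edge (a point): middle of the lower edge of the free front of the smaller lid, 140 mm from the hinge axis; moves with the lid. The front overhangs the box's front wall by 10 mm. When shut it is 78 mm above the table.
- small_lid_top (a point): middle of the top of the smaller lid; moves with it. The lid is a wooden board 140 mm by 120 mm, 12 mm thick, its underside in the plane of the hinge axis, with a thin darker panel glued on top (3 mm thick, set in 6 mm from every edge), 15 mm in all. The catch's small steel parts hang up to 62 mm below it in the front left corner (+y), within 45 mm of that side; elsewhere the underside is clear.
- pencil_cup: loose plaster cup with pencils, bystander: 72 mm across, cup 85 mm high, pencils to about 155 mm. Origin: centre of its underside.
- toy_car: loose toy car, bystander: 80 mm long (its x), 40 mm wide, 38 mm high. Origin: under its centre, on the table.
- remote: loose black remote control, bystander: 150 mm long (its x), 44 mm wide, 18 mm high. Origin: centre of its underside.

How it is judged:
On the way, in this order (a step that is already met when the one before it is completed fails the run):
1. the larger lid is pressed in on its catch by the fingers (value of joint large_lid below -0.02 rad and (contact force between the fingers and large_lid_c1 above 0.3 N or contact force between the fingers and large_lid_c0 above 0.3 N)), for 0.02 s.
2. the larger lid has sprung ajar and the fingers are off it (value of joint large_lid between 0.3 and 1.1 rad and contact force between the fingers and large_lid_c1 below 0.1 N and contact force between the fingers and large_lid_c0 below 0.1 N), for 0.2 s.
At the end, for the whole second after the job is handed in: The larger lid stands past upright (over 1.6 rad) at rest, untouched; the smaller lid is shut (within 0.02 rad); cup, car and remote are within 25 mm of where they began (value of joint large_lid above 1.6 rad and velocity of joint large_lid between -0.05 and 0.05 rad/s and value of joint small_lid between -0.02 and 0.02 rad and distance of each of pencil_cup, toy_car, remote from where it was at the start of the episode below 0.025 m).
It fails at once if the larger lid is pinched (fingers press on its top panel and its board at once) (contact force between the fingers and large_lid_c1 above 2 N and contact force between the fingers and large_lid_c0 above 2 N).
It fails at once if the smaller box's lid is pressed in or opened (value of joint small_lid above 0.02 rad or value of joint small_lid below -0.02 rad).
It fails at once if the pencil cup, toy car or remote is moved or lifted by more than 25 mm (distance of any of pencil_cup, toy_car, remote from where it was at the start of the episode above 0.025 m).
It also fails if it takes over 48 s, if anything falls off the work surface, if the arm or the gripper's body presses on something with over 40 N, if the wrist force passes 120 N, or if a joint passes its speed limit or range.

## Working session

There is one attempt and no reset: what is moved stays moved. The work goes in short steps, Python scripts to look and compute and a tool call to move; the robot and the scene stay as the last step left them, time stands still between calls to the robot, and variables do not carry over. Pictures are saved under pics/ and viewed, at most 10 in all, crops included, and the job is handed in when it is done.

Besides the shell and the picture viewer there is one more tool, called after "Call:" as name(argument=value, ...) on one line, values as JSON. arm_command: Moves the arm, as the interface text tells. Shift numbers are shares of 150 mm and turn numbers shares of 360 degrees, none past 1 either way. Its arguments: {"type":"object","properties":{"deltas":{"type":"array"},"jaw":{"type":"number"}},"required":["deltas"]}

```bash
mkdir -p pics; cat > h.py <<'E'
import cv2, numpy as np, json
from rig import manip, optics
def snap(n,f):
    im=optics.get_image(n); cv2.imwrite(f'pics/{f}.png',im['color']); 
    d={k:(np.array(v).tolist()) for k,v in im.items() if k!='color'}; json.dump(d,open(f'pics/{f}.json','w')); return im
E
python3 - <<'E'
from h import *
s=manip.state(); print({k:np.round(v,3).tolist() for k,v in s.items()})
a=snap('scene','sc0'); b=snap('side','si0')
for i in (a,b): print({k:np.round(v,4).tolist() if not isinstance(v,str) else v for k,v in i.items() if k!='color'})
cv2.imwrite('pics/both.png',cv2.resize(np.vstack([a['color'],b['color']]),(400,600)) )
E
```

```text
{'clock': 0.0, 'joint_pos': [1.136, 0.412, -0.013, 1.597, 0.006, 1.134, -0.082], 'dq': [0.0, 0.001, -0.002, 0.0, -0.001, 0.001, -0.001], 'joint_efforts': [0.0, -58.795, 0.641, -29.108, -0.054, 0.018, 0.0], 'tcp_pos': [0.224, -0.583, 0.302], 'eef_rot': [0.983, 0.182, -0.0, -0.001], 'contact_force': [-0.449, -0.273, 0.641], 'ft_torque': [0.023, -0.009, 0.003], 'finger_force': 0.0, 'finger_gap': 0.088}
{'fov_y': 52.188, 'cx': 248.712, 'cy': 191.3003, 'pose': [[0.1172, -0.5262, 0.8422, 1.3566], [0.9928, 0.0815, -0.0873, -0.1373], [-0.0227, 0.8464, 0.532, 0.6043], [0.0, 0.0, 0.0, 1.0]]}
{'fov_y': 53.5496, 'cx': 253.2499, 'cy': 188.9196, 'pose': [[-0.9809, 0.1351, -0.14, 0.4072], [-0.1945, -0.6994, 0.6878, 0.6925], [-0.005, 0.7018, 0.7123, 0.8172], [0.0, 0.0, 0.0, 1.0]]}
```

View pics/sc0.png

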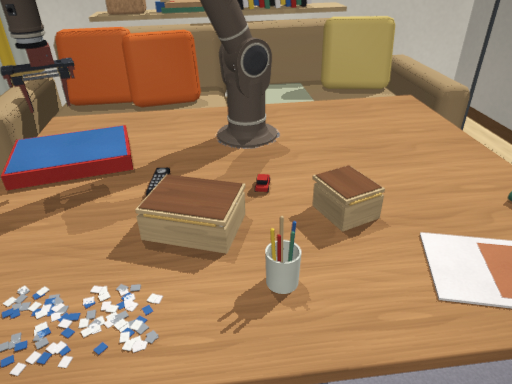

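View pics/si0.png

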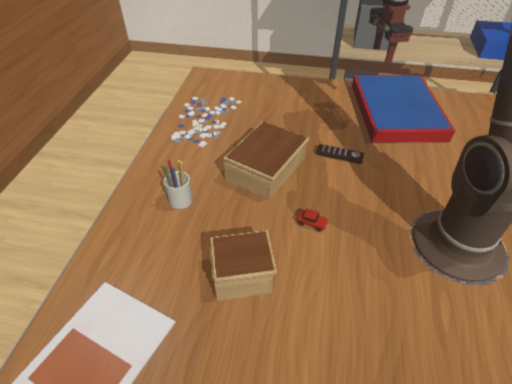

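The scene view shows the large box's panel around (195,195) and the small one at (347,187); in the side view they are at (267,150) and (242,254). The car and remote lie on the robot's side of the large box. Next I'll measure the panel quads on z = 0.093.

```bash
cat >> h.py <<'E'
def ray(im,uv,z):
    f=im['color'].shape[0]/2/np.tan(np.radians(im['fov_y'])/2); P=np.array(im['pose'])
    uv=np.atleast_2d(uv).astype(float)
    d=np.c_[(uv[:,0]-im['cx'])/f,-(uv[:,1]-im['cy'])/f,-np.ones(len(uv))]@P[:3,:3].T
    return P[:3,3]+d*((z-P[2,3])/d[:,2])[:,None]
def load(n):
    d=json.load(open(f'pics/{n}.json')); d['color']=cv2.imread(f'pics/{n}.png'); return d
E
python3 - <<'E'
from h import *
for n,seeds in (('sc0',[(200,192),(347,187)]),('si0',[(267,150),(242,254)])):
    im=load(n); hsv=cv2.cvtColor(im['color'],cv2.COLOR_BGR2HSV)
    for s in seeds:
        print(n,s,hsv[s[1],s[0]])
        m=np.zeros((386,514),np.uint8)
        cv2.floodFill(cv2.GaussianBlur(im['color'],(3,3),0),m,s,255,(30,)*3,(30,)*3,4|(255<<8)|cv2.FLOODFILL_FIXED_RANGE|cv2.FLOODFILL_MASK_ONLY)
        m=cv2.morphologyEx(m[1:-1,1:-1],cv2.MORPH_OPEN,np.ones((3,3)))
        c=max(cv2.findContours(m,0,2)[0],key=cv2.contourArea)
        w=ray(im,c[:,0,:],.093)
        r=cv2.minAreaRect((w[:,:2]*1000).astype(np.float32)); print(cv2.contourArea(c),r, cv2.boxPoints(r).round().tolist())
    # car / remote
    red=cv2.inRange(hsv,(0,190,60),(6,255,255))|cv2.inRange(hsv,(174,190,60),(180,255,255))
    blk=cv2.inRange(hsv,(0,0,0),(180,255,50))
    reg={'sc0':((245,170,280,200),(140,160,175,200)),'si0':((290,200,335,235),(310,140,370,168))}[n]
    for mk,(x0,y0,x1,y1),z,nm in zip((red,blk),reg,(.019,.018),('car','remote')):
        ys,xs=np.nonzero(mk[y0:y1,x0:x1]); w=ray(im,np.c_[xs+x0,ys+y0],z)[:,:2]*1000
        print(nm,len(xs),cv2.boxPoints(cv2.minAreaRect(w.astype(np.float32))).round().tolist())
E
```

```text
sc0 (200, 192) [ 12 137 134]
7237.5 ((534.8845825195312, -287.47308349609375), (370.80377197265625, 637.4502563476562), 31.833086013793945) [[209.0, -114.0], [545.0, -656.0], [861.0, -460.0], [524.0, 81.0]]
sc0 (347, 187) [ 13 140 138]
1117.0 ((534.1060791015625, 199.50344848632812), (132.44482421875, 112.48627471923828), 19.714393615722656) [[453.0, 230.0], [491.0, 124.0], [615.0, 169.0], [577.0, 275.0]]
car 60 [[342.0, -0.0], [425.0, -23.0], [433.0, 7.0], [350.0, 29.0]]
remote 61 [[248.0, -311.0], [398.0, -331.0], [404.0, -286.0], [254.0, -266.0]]
si0 (267, 150) [ 12 152 111]
2748.5 ((528.2241821289062, -253.44705200195312), (336.8631286621094, 175.09962463378906), 68.48772430419922) [[385.0, -378.0], [548.0, -442.0], [671.0, -129.0], [509.0, -65.0]]
si0 (242, 254) [ 12 152 111]
3030.0 ((545.0641479492188, 220.78750610351562), (158.83628845214844, 187.987060546875), 18.929241180419922) [[439.0, 284.0], [500.0, 106.0], [651.0, 158.0], [590.0, 335.0]]
car 261 [[340.0, -15.0], [414.0, -34.0], [427.0, 17.0], [352.0, 35.0]]
remote 15 [[242.0, -275.0], [253.0, -291.0], [284.0, -270.0], [273.0, -254.0]]
```

```bash
python3 - <<'E'
from h import *
for n,seeds in (('sc0',[(200,192),(347,187)]),('si0',[(267,150),(242,254)])):
    im=load(n); 
    for s in seeds:
      for t in (16,20,24):
        m=np.zeros((386,514),np.uint8)
        cv2.floodFill(im['color'],m,s,255,(t,)*3,(t,)*3,4|(255<<8)|cv2.FLOODFILL_FIXED_RANGE|cv2.FLOODFILL_MASK_ONLY)
        m=cv2.morphologyEx(m[1:-1,1:-1],cv2.MORPH_CLOSE,np.ones((3,3)));m=cv2.morphologyEx(m,cv2.MORPH_OPEN,np.ones((5,5)))
        c=max(cv2.findContours(m,0,2)[0],key=cv2.contourArea)
        q=cv2.approxPolyDP(cv2.convexHull(c),6,True)[:,0]
        r=cv2.minAreaRect((ray(im,c[:,0,:],.093)[:,:2]*1000).astype(np.float32)); print(n,s,t,cv2.contourArea(c),np.round(r[0]),np.round(r[1]),round(r[2],1),q.tolist(),(ray(im,q,.093)[:,:2]*1000).round().tolist())
E
```

```text
sc0 (200, 192) 16 4904.5 [ 472. -183.] [357. 387.] 34.9 [[239, 189], [224, 217], [142, 207], [98, 180], [216, 139], [231, 147]] [[533.0, -76.0], [646.0, -120.0], [577.0, -307.0], [432.0, -437.0], [227.0, -119.0], [291.0, -77.0]]
sc0 (200, 192) 20 5001.0 [ 471. -182.] [359. 389.] 35.2 [[239, 189], [219, 218], [142, 207], [98, 180], [217, 139], [233, 147]] [[533.0, -76.0], [648.0, -132.0], [577.0, -307.0], [432.0, -437.0], [227.0, -115.0], [292.0, -71.0]]
sc0 (200, 192) 24 5068.5 [ 474. -189.] [366. 395.] 32.7 [[240, 187], [217, 218], [142, 207], [96, 178], [218, 139], [233, 147]] [[524.0, -73.0], [647.0, -136.0], [577.0, -307.0], [420.0, -444.0], [228.0, -112.0], [292.0, -71.0]]
sc0 (347, 187) 16 970.5 [534. 202.] [129. 104.] 19.3 [[321, 173], [351, 167], [375, 188], [345, 196]] [[487.0, 145.0], [468.0, 233.0], [580.0, 254.0], [603.0, 171.0]]
sc0 (347, 187) 20 1019.5 [534. 201.] [131. 106.] 19.1 [[321, 173], [351, 167], [377, 188], [346, 197]] [[487.0, 145.0], [468.0, 233.0], [580.0, 259.0], [608.0, 172.0]]
sc0 (347, 187) 24 1043.5 [535. 200.] [132. 109.] 19.5 [[321, 173], [350, 166],
[... 412 characters left out ...]
266.0], [507.0, -74.0]]
si0 (267, 150) 24 2394.0 [ 550. -197.] [215. 175.] 68.4 [[303, 135], [273, 174], [226, 155], [262, 123]] [[444.0, -266.0], [507.0, -74.0], [655.0, -128.0], [580.0, -304.0]]
si0 (242, 254) 16 2667.5 [550. 204.] [155. 148.] 20.4 [[264, 232], [271, 269], [209, 285], [201, 233]] [[496.0, 131.0], [463.0, 230.0], [586.0, 295.0], [644.0, 163.0]]
si0 (242, 254) 20 2725.0 [550. 205.] [156. 151.] 20.1 [[265, 233], [272, 269], [209, 286], [202, 232]] [[493.0, 134.0], [460.0, 229.0], [586.0, 297.0], [642.0, 159.0]]
si0 (242, 254) 24 2781.5 [549. 207.] [157. 158.] 21.2 [[264, 232], [272, 269], [208, 289], [201, 233]] [[496.0, 131.0], [460.0, 229.0], [586.0, 304.0], [644.0, 163.0]]
```

```bash
python3 - <<'E'
from h import *
a=cv2.imread('pics/sc0.png')[160:260,130:260]; b=cv2.imread('pics/si0.png')[110:210,210:340]
cv2.imwrite('pics/crop.png',np.hstack([cv2.resize(x,None,fx=3,fy=3,interpolation=cv2.INTER_CUBIC) for x in (a,b)]))
E
```

```text
(no output)
```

View pics/crop.png

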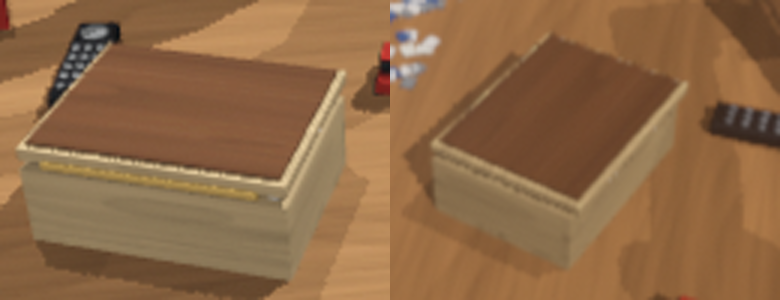

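The crop shows all four lid corners in both views: scene (168,175), (244,184), (226,221), (138,209), and side (262,122), (308,138), (273,176), (226,159). The brass hinge is on the far (+x) side.

```bash
python3 - <<'E'
from h import *
# order NR,NL,FL,FR (near/far,right/left), panel corners from crop
for n,o,q in (('sc0',(130,160),[(113,46),(341,73),(284,180),(28,146)]),('si0',(210,110),[(685-390,84),(577-390,196),(438-390,146),(551-390,38)])):
    im=load(n); uv=np.array(q)/3+o-np.array([1/3,1/3]); w=ray(im,uv,.093)[:,:2]
    print(n,(w*1000).round().tolist(),'c',w.mean(0).round(4),'sides',[round(1e3*np.linalg.norm(w[i]-w[i-1])) for i in range(4)])
    x=(w[2]+w[3]-w[0]-w[1]);y=w[1]+w[2]-w[0]-w[3]
    print('yaw',np.degrees(np.arctan2(x[1],x[0])),np.degrees(np.arctan2(-y[0],y[1])))
E
```

```text
sc0 [[434.0, -257.0], [511.0, -63.0], [656.0, -120.0], [582.0, -314.0]] c [ 0.5455 -0.1886] sides [159, 209, 156, 207]
yaw -21.246649454041602 -21.24666245121221
si0 [[427.0, -256.0], [509.0, -70.0], [652.0, -114.0], [576.0, -309.0]] c [ 0.5412 -0.187 ] sides [158, 203, 150, 209]
yaw -18.37663161623456 -22.51762593166241
```

Both views agree: lid centre (0.544, -0.188), yaw about -21.2°, and side lengths match the panel. I'll plan in the hinge frame, with a helper that gives the row values.

```bash
cat > plan.py <<'E'
import sys
from h import *
from scipy.spatial.transform import Rotation as R
yaw=np.radians(-21.2); X=np.array([np.cos(yaw),np.sin(yaw),0]); Y=np.array([-X[1],X[0],0]); Z=np.array([0,0,1.])
H=np.array([.544,-.188,0])+.085*X; H[2]=.078
def goal(x,z,tilt,y=0):   # fingertip x from hinge (m, box axis), height z, tilt deg forward
    t=np.radians(tilt); zt=X*np.sin(t)-Z*np.cos(t); xt=X*np.cos(t)+Z*np.sin(t)
    tip=np.array([H[0],H[1],0])+x*X+y*Y+z*Z
    return tip-.08*zt, R.from_matrix(np.c_[xt,np.cross(zt,xt),zt])
def rows(p0,r0,g):
    return ((r0.inv().apply(g[0]-p0))/.15).round(3).tolist(),((r0.inv()*g[1]).as_rotvec()/(2*np.pi)).round(4).tolist()
def now():
    s=manip.state(); p=np.array(s['tcp_pos']); r=R.from_quat(s['eef_rot']); tip=p+.08*r.as_matrix()[:,2]-H
    print('t',round(s['clock'],2),'tip x,y',np.round([tip@X,tip@Y],4),'z',round(tip[2]+.078,4),'tilt',round(np.degrees(np.arcsin(r.as_matrix()[:,2]@X)),1),'F',np.round(s['contact_force'],1),'q',np.round(s['joint_pos'],2))
    return p,r
if __name__=='__main__':
    p,r=now()
    for a in sys.argv[1:]: print(a,rows(p,r,goal(*map(float,a.split(',')))))
E
python3 plan.py -- 2>/dev/null; python3 plan.py -.148,.14,0
```

```text
t 0.1 tip x,y [-0.2405 -0.484 ] z 0.2219 tilt -0.1 F [-0.1  0.5 -0.3] q [ 1.14  0.41 -0.01  1.6   0.01  1.13 -0.08]
t 0.1 tip x,y [-0.2405 -0.484 ] z 0.2219 tilt -0.1 F [-0.1  0.5 -0.3] q [ 1.14  0.41 -0.01  1.6   0.01  1.13 -0.08]
-.148,.14,0 ([2.625, -1.975, 0.549], [-0.0002, 0.0001, 0.1173])
```

Call:
arm_command(deltas=[[[0.05,-0.04,0.0],[0,0,0]],[[0.2,-0.15,0.0],[0,0,0]],[[0.4,-0.3,0.0],[0,0,0]],[[0.6,-0.45,0.05],[0,0,0]],[[0.75,-0.57,0.05],[0,0,0]],[[0.85,-0.64,0.1],[0,0,0]],[[0.87,-0.66,0.1],[0,0,0]],[[0.87,-0.66,0.1],[0,0,0]]], jaw=-1)

```text
clock: 1.1
tcp_pos: [0.3101, -0.4447, 0.2876]
eef_rot: [0.983, 0.182, -0.0, 0.0]
contact_force: [0.0, -0.5, -0.1]
finger_gap: 0.0111
finger_force: 0.0
```

Call:
arm_command(deltas=[[[0.05,-0.04,0.0],[0,0,0]],[[0.2,-0.15,0.0],[0,0,0]],[[0.4,-0.3,0.05],[0,0,0]],[[0.6,-0.45,0.1],[0,0,0]],[[0.75,-0.57,0.15],[0,0,0]],[[0.85,-0.64,0.2],[0,0,0]],[[0.87,-0.66,0.2],[0,0,0]],[[0.87,-0.66,0.2],[0,0,0]]])

```text
clock: 2.1
tcp_pos: [0.3966, -0.3055, 0.2579]
eef_rot: [0.983, 0.182, 0.0, 0.0]
contact_force: [-0.6, 0.5, 0.8]
finger_gap: 0.0006
finger_force: 0.0
```

Call:
arm_command(deltas=[[[0.05,-0.04,0.0],[0,0,0.01]],[[0.2,-0.15,0.0],[0,0,0.025]],[[0.4,-0.3,0.05],[0,0,0.045]],[[0.6,-0.45,0.1],[0,0,0.065]],[[0.75,-0.57,0.1],[0,0,0.085]],[[0.85,-0.64,0.1],[0,0,0.1]],[[0.87,-0.66,0.1],[0,0,0.117]],[[0.87,-0.66,0.1],[0,0,0.117]]])

```text
clock: 3.1
tcp_pos: [0.4831, -0.1665, 0.2429]
eef_rot: [0.983, -0.183, 0.0, 0.0]
contact_force: [0.2, -0.3, 0.4]
finger_gap: 0.0005
finger_force: 0.0
```

```bash
python3 plan.py -.148,.1,0 -.148,.0825,0
```

```text
t 3.1 tip x,y [-0.1495 -0.002 ] z 0.1629 tilt 0.0 F [ 0.2 -0.3  0.4] q [ 0.35  0.29 -0.13  1.93  0.05  0.92 -1.75]
-.148,.1,0 ([0.01, -0.014, 0.42], [0.0001, -0.0001, 0.0003])
-.148,.0825,0 ([0.01, -0.014, 0.536], [0.0001, -0.0001, 0.0003])
```

Call:
arm_command(deltas=[[[0.01,-0.015,0.1],[0,0,0]],[[0.01,-0.015,0.25],[0,0,0]],[[0.01,-0.015,0.38],[0,0,0]],[[0.01,-0.015,0.43],[0,0,0]],[[0.01,-0.015,0.46],[0,0,0]],[[0.01,-0.015,0.48],[0,0,0]],[[0.01,-0.015,0.5],[0,0,0]],[[0.01,-0.015,0.51],[0,0,0]]])

```text
clock: 4.1
tcp_pos: [0.4851, -0.1644, 0.1663]
eef_rot: [0.983, -0.183, -0.0, 0.0]
contact_force: [-3.3, -1.6, 4.3]
finger_gap: 0.0006
finger_force: 2.7
```

Call:
arm_command(deltas=[[[0,0,0.01],[0,0,0]],[[0,0,0.015],[0,0,0]],[[0,0,0.02],[0,0,0]],[[0,0,0.02],[0,0,0]],[[0,0,0.02],[0,0,0]],[[0,0,0.02],[0,0,0]],[[0,0,0.02],[0,0,0]],[[0,0,0.02],[0,0,0]]])

```text
clock: 5.1
tcp_pos: [0.4851, -0.1643, 0.1637]
eef_rot: [0.983, -0.183, -0.0, 0.0]
contact_force: [-5.9, 0.1, 9.2]
finger_gap: 0.0006
finger_force: 4.5
```

The lid is at the end of its travel. Now I'll lift quickly and move back clear of the lid.

Call:
arm_command(deltas=[[[0,0,-0.25],[0,0,0]],[[0,0,-0.55],[0,0,0]],[[-0.05,0,-0.8],[0,0,0]],[[-0.15,0,-0.9],[0,0,0]],[[-0.35,0,-0.95],[0,0,0]],[[-0.55,0,-0.95],[0,0,0]],[[-0.65,0,-0.95],[0,0,0]],[[-0.65,0,-0.95],[0,0,0]]])

```text
clock: 6.1
tcp_pos: [0.3943, -0.129, 0.306]
eef_rot: [0.983, -0.183, 0.001, 0.0]
contact_force: [0.6, 0.1, 0.5]
finger_gap: 0.0005
finger_force: 0.0
```

```bash
python3 plan.py -.245,.18,45
```

```text
t 6.1 tip x,y [-0.2457  0.0008] z 0.226 tilt 0.1 F [0.6 0.1 0.5] q [ 0.35  0.05 -0.16  2.06  0.01  1.03 -1.75]
-.245,.18,45 ([-0.372, 0.005, 0.462], [-0.0001, 0.1248, 0.0003])
```

Call:
arm_command(deltas=[[[-0.05,0,0.0],[0,0.015,0]],[[-0.1,0,0.05],[0,0.035,0]],[[-0.15,0,0.1],[0,0.055,0]],[[-0.22,0,0.2],[0,0.075,0]],[[-0.28,0,0.3],[0,0.095,0]],[[-0.33,0,0.4],[0,0.115,0]],[[-0.37,0,0.46],[0,0.125,0]],[[-0.37,0,0.46],[0,0.125,0]]])

```text
clock: 7.1
tcp_pos: [0.3806, -0.1051, 0.2774]
eef_rot: [0.918, -0.172, 0.35, 0.076]
contact_force: [1.3, 2.0, 0.3]
finger_gap: 0.0005
finger_force: 0.0
```

```bash
python3 - <<'E'
from plan import *
p,r=now()
a=snap('scene','sc1'); b=snap('side','si1')
cv2.imwrite('pics/c1.png',np.hstack([cv2.resize(x,None,fx=2.4,fy=2.4,interpolation=cv2.INTER_CUBIC) for x in (a['color'][110:260,120:280],b['color'][70:220,210:370])]))
E
```

```text
t 7.1 tip x,y [-0.2138  0.0165] z 0.218 tilt 42.0 F [1.3 2.  0.3] q [ 0.79 -0.21 -0.71  2.54  1.    0.13 -2.86]
```

View pics/c1.png

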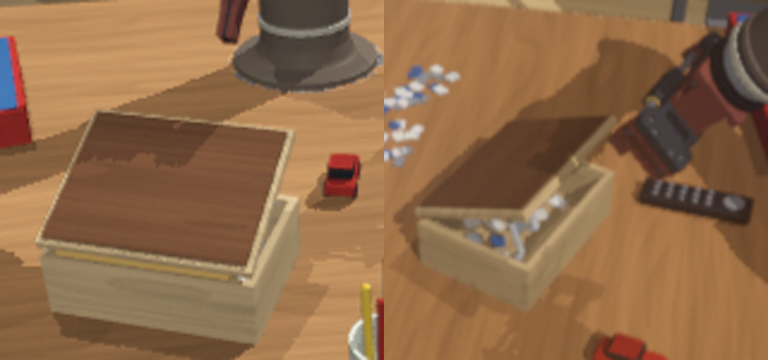

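The lid has sprung ajar, with its near-left corner at scene pixel (242,165). The gripper is clear of it, but the joints are at their limits at this tilt, so I'll use less tilt and go lower. First I'll compute the lid angle.

```bash
python3 - <<'E'
from plan import *
for n,uv,y in (('sc1',(291/2.4+120,131/2.4+110),.11),('sc1',(97/2.4+120,112/2.4+110),-.11),('si1',((614-384)/2.4+210,120/2.4+70),-.11)):
    im=load(n); C=np.array(im['pose'])[:3,3]; d=ray(im,uv,0)[0]-C
    P=C+d*((H@Y+y-C@Y)/(d@Y)); v=P-H; print(n,'x',v@X,'z-h',v[2],'r',np.hypot(v@X,v[2]),'ang',np.arctan2(v[2],-v@X)-np.arctan2(.013,.17))
E
python3 plan.py -.225,.19,15 -.215,.12,25
```

```text
sc1 x -0.13091231531756395 z-h 0.08716343980995224 r 0.15727523499047286 ang 0.5110910071159195
sc1 x -0.15174200281453318 z-h 0.07436437325147556 r 0.1689843052690118 ang 0.37935095296789334
si1 x -0.15371521215017891 z-h 0.0718724568591282 r 0.16968799751703642 ang 0.3610457623255846
t 7.2 tip x,y [-0.2141  0.0164] z 0.2179 tilt 41.9 F [-0.2  0.2  0.2] q [ 0.79 -0.21 -0.71  2.54  0.99  0.13 -2.86]
-.225,.19,15 ([0.063, 0.118, 0.15], [0.0034, -0.0748, 0.0001])
-.215,.12,25 ([-0.286, 0.108, 0.507], [0.0034, -0.047, 0.0004])
```

Call:
arm_command(deltas=[[[0.0,0.0,0.0],[0,-0.02,0]],[[0.0,0.03,0.0],[0,-0.035,0]],[[0.0,0.05,0.05],[0,-0.05,0]],[[0.03,0.08,0.1],[0,-0.065,0]],[[0.05,0.1,0.12],[0.003,-0.075,0]],[[0.06,0.12,0.15],[0.003,-0.075,0]],[[0.06,0.12,0.15],[0.003,-0.075,0]],[[0.06,0.12,0.15],[0.003,-0.075,0]]])

```text
clock: 8.2
tcp_pos: [0.392, -0.13, 0.2661]
eef_rot: [0.974, -0.185, 0.127, 0.024]
contact_force: [-0.4, 0.9, 0.2]
finger_gap: 0.0005
finger_force: 0.0
```

```bash
python3 plan.py -.225,.19,15 -.21,.12,15 -.2,.12,28
```

```text
t 8.2 tip x,y [-0.2271 -0.0011] z 0.1888 tilt 14.9 F [-0.4  0.9  0.2] q [ 0.2  -0.03 -0.03  2.27  0.09  0.65 -1.84]
-.225,.19,15 ([0.014, -0.006, -0.004], [0.0003, 0.0003, -0.0008])
-.21,.12,15 ([-0.009, -0.007, 0.473], [0.0003, 0.0003, -0.0008])
-.2,.12,28 ([-0.064, -0.007, 0.504], [0.0004, 0.0364, -0.0007])
```

Call:
arm_command(deltas=[[[0.0,0.0,0.05],[0,0.003,0]],[[-0.01,0.0,0.15],[0,0.01,0]],[[-0.03,0.0,0.25],[0,0.018,0]],[[-0.04,0,0.35],[0,0.025,0]],[[-0.05,0,0.43],[0,0.032,0]],[[-0.06,0,0.49],[0,0.036,0]],[[-0.06,0,0.5],[0,0.036,0]],[[-0.06,0,0.5],[0,0.036,0]]])

```text
clock: 9.2
tcp_pos: [0.4025, -0.134, 0.1919]
eef_rot: [0.954, -0.18, 0.236, 0.045]
contact_force: [0.4, -0.2, 1.0]
finger_gap: 0.0004
finger_force: 0.0
```

```bash
python3 - <<'E'
from plan import *
p,r=now()
for a in ((-.135,.112,28),(-.125,.14,28),(-.11,.175,28),(-.08,.21,26)): print(a,rows(p,r,goal(*a)))
b=snap('side','si2');a=snap('scene','sc2')
cv2.imwrite('pics/c2.png',np.hstack([cv2.resize(x,None,fx=2.4,fy=2.4,interpolation=cv2.INTER_CUBIC) for x in (a['color'][110:260,120:280],b['color'][70:220,210:370])]))
E
```

```text
t 9.2 tip x,y [-0.1991 -0.001 ] z 0.1212 tilt 27.8 F [ 0.4 -0.2  1. ] q [ 0.09  0.07  0.04  2.48  0.78  0.15 -2.56]
(-0.135, 0.112, 28) ([0.348, -0.007, 0.254], [0.0003, 0.0004, -0.0006])
(-0.125, 0.14, 28) ([0.494, -0.007, 0.12], [0.0003, 0.0004, -0.0006])
(-0.11, 0.175, 28) ([0.691, -0.008, -0.04], [0.0003, 0.0004, -0.0006])
(-0.08, 0.21, 26) ([0.996, -0.008, -0.152], [0.0003, -0.0051, -0.0006])
```

View pics/c2.png

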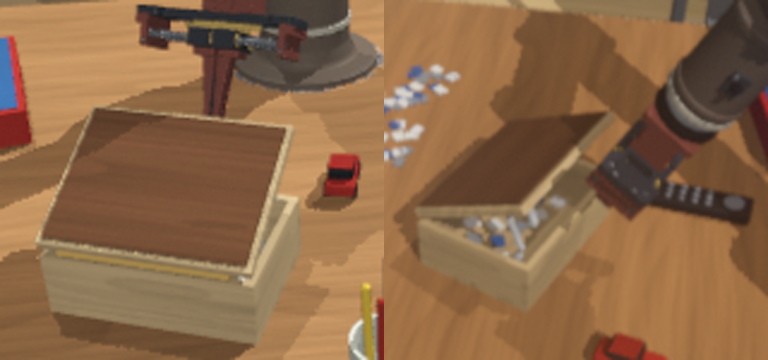

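The lid sits at about 0.42 rad with the finger just in front of its front edge. I'll advance under the edge and sweep up along the arc.

Call:
arm_command(deltas=[[[0.08,0.0,0.06],[0,0,0]],[[0.2,0.0,0.15],[0,0,0]],[[0.3,0.0,0.22],[0,0,0]],[[0.37,0,0.22],[0,0,0]],[[0.44,0,0.16],[0,0,0]],[[0.52,0,0.1],[0,0,0]],[[0.6,0,0.03],[0,0,0]],[[0.68,0,-0.03],[0,0,0]]])

```text
clock: 10.3
tcp_pos: [0.4848, -0.1668, 0.2434]
eef_rot: [0.954, -0.181, 0.236, 0.045]
contact_force: [-0.4, -0.0, -0.2]
finger_gap: 0.0006
finger_force: 0.3
```

```bash
python3 - <<'E'
from plan import *
p,r=now()
for a in ((-.09,.185,24),(-.06,.195,18),(-.03,.2,12),(0,.2,5),(.02,.195,0)): print(a,rows(p,r,goal(*a)))
b=snap('side','si3');a=snap('scene','sc3')
cv2.imwrite('pics/c3.png',np.hstack([cv2.resize(x,None,fx=2.4,fy=2.4,interpolation=cv2.INTER_CUBIC) for x in (a['color'][110:260,120:280],b['color'][70:220,210:370])]))
E
```

```text
t 10.3 tip x,y [-0.1106 -0.0018] z 0.1726 tilt 27.8 F [-0.4 -0.  -0.2] q [ 0.44  0.13 -0.27  2.23  0.4   0.32 -2.12]
(-0.09, 0.185, 24) ([0.195, -0.012, -0.008], [0.0003, -0.0105, -0.0007])
(-0.06, 0.195, 18) ([0.458, -0.013, 0.033], [0.0003, -0.0272, -0.0007])
(-0.03, 0.2, 12) ([0.705, -0.014, 0.109], [0.0002, -0.0439, -0.0007])
(0, 0.2, 5) ([0.944, -0.016, 0.224], [0.0002, -0.0633, -0.0008])
(0.02, 0.195, 0) ([1.088, -0.017, 0.335], [0.0002, -0.0772, -0.0008])
```

View pics/c3.png

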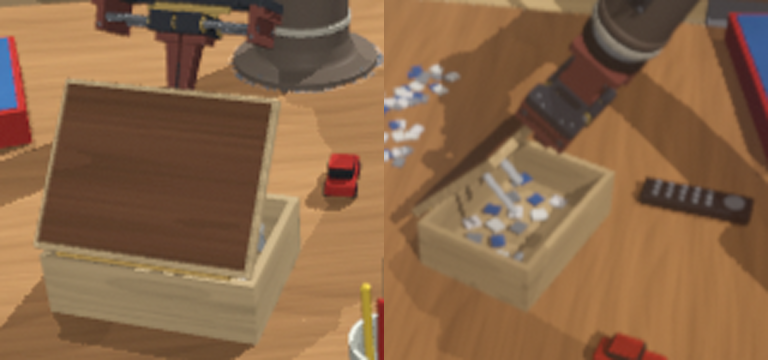

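The lid is riding up on the finger, at roughly 0.9 rad. I'll continue the sweep while untilting.

Call:
arm_command(deltas=[[[0.08,-0.01,0.0],[0,-0.004,0]],[[0.2,-0.01,-0.01],[0,-0.011,0]],[[0.33,-0.01,0.01],[0,-0.019,0]],[[0.46,-0.01,0.03],[0,-0.027,0]],[[0.58,-0.01,0.07],[0,-0.035,0]],[[0.7,-0.01,0.11],[0,-0.044,0]],[[0.82,-0.01,0.17],[0,-0.054,0]],[[0.94,-0.01,0.22],[0,-0.063,0]]])

```text
clock: 11.4
tcp_pos: [0.6155, -0.2166, 0.2785]
eef_rot: [0.982, -0.186, 0.042, 0.008]
contact_force: [-0.8, 1.2, -0.2]
finger_gap: 0.0005
finger_force: 0.5
```

```bash
python3 plan.py .015,.195,0 .03,.195,0
```

```text
t 11.4 tip x,y [-0.0011 -0.0009] z 0.1988 tilt 4.9 F [-0.8  1.2 -0.2] q [ 0.49  0.46 -0.32  1.6   0.18  1.02 -1.83]
.015,.195,0 ([0.151, -0.006, 0.036], [0.0002, -0.0137, -0.0008])
.03,.195,0 ([0.25, -0.007, 0.045], [0.0002, -0.0137, -0.0008])
```

Call:
arm_command(deltas=[[[0.03,0,0.01],[0,-0.003,0]],[[0.06,0,0.02],[0,-0.006,0]],[[0.09,0,0.03],[0,-0.01,0]],[[0.11,0,0.03],[0,-0.013,0]],[[0.13,0,0.03],[0,-0.013,0]],[[0.13,0,0.03],[0,-0.013,0]],[[0.13,0,0.03],[0,-0.013,0]],[[0.13,0,0.03],[0,-0.013,0]]])

```text
clock: 12.4
tcp_pos: [0.6335, -0.2233, 0.2772]
eef_rot: [0.983, -0.186, 0.004, 0.001]
contact_force: [-1.0, 0.6, 0.2]
finger_gap: 0.0006
finger_force: 0.6
```

Call:
arm_command(deltas=[[[0.02,0,0],[0,0,0]],[[0.04,0,0],[0,0,0]],[[0.05,0,0],[0,0,0]],[[0.06,0,0],[0,0,0]],[[0.06,0,0],[0,0,0]],[[0.06,0,0],[0,0,0]],[[0.06,0,0],[0,0,0]],[[0.06,0,0],[0,0,0]]])

```text
clock: 13.4
tcp_pos: [0.639, -0.2254, 0.2762]
eef_rot: [0.983, -0.186, -0.0, 0.001]
contact_force: [-14.7, 4.4, 4.1]
finger_gap: 0.0008
finger_force: 7.7
```

The lid is on its stop, with force up to about 15 N. I'll retreat gently.

Call:
arm_command(deltas=[[[-0.03,0,0],[0,0,0]],[[-0.06,0,0],[0,0,0]],[[-0.12,0,0],[0,0,0]],[[-0.25,0,0],[0,0,0]],[[-0.4,0,0],[0,0,0]],[[-0.6,0,0],[0,0,0]],[[-0.75,0,0],[0,0,0]],[[-0.8,0,0],[0,0,0]]])

```text
clock: 14.4
tcp_pos: [0.5298, -0.1826, 0.2768]
eef_rot: [0.983, -0.186, 0.005, 0.001]
contact_force: [0.6, -0.3, 0.1]
finger_gap: 0.0005
finger_force: 0.0
```

```bash
python3 - <<'E'
from plan import *
now(); a=snap('scene','sc4'); b=snap('side','si4')
cv2.imwrite('pics/c4.png',cv2.resize(np.hstack([a['color'],b['color']]),(800,300)))
E
```

```text
t 14.4 tip x,y [-0.0994 -0.0002] z 0.1968 tilt 0.6 F [ 0.6 -0.3  0.1] q [ 0.51  0.35 -0.34  1.78  0.14  1.03 -1.82]
```

View pics/c4.png

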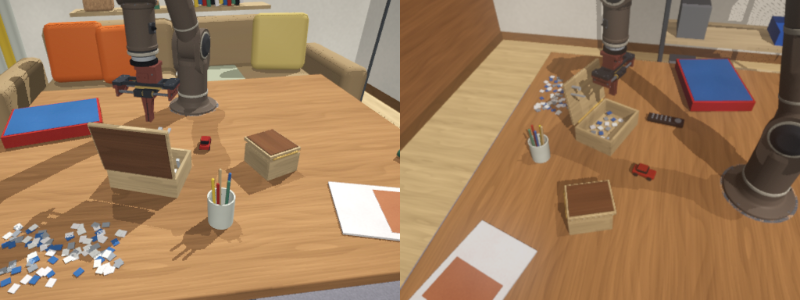

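The lid stands open past upright (left view at (133,150)) with the finger clear of it. The small box is shut, and the cup, car and remote look unmoved.

```bash
python3 -c "
from rig import manip; print(manip.sign_off())"
```

```text
the job is handed in; nothing more can be done
None
```

The larger box's lid was pressed, sprang ajar, and was pushed back onto its stop past upright; the small box, cup, car and remote look untouched in the last pictures, and the job was handed in at about 14.5 s (no verdict was returned).

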